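# Loupe at focus over the valve that does not seat

## Task

One of the four valves in the cylinder head stands proud of its seat. Pick up the loupe by its handle and hold it over that valve for inspection: lens centred over the valve's face, level, and at the focal height marked by the pointer of the surface gauge. Finish while holding it still there in the gripper; do not touch the head, the valves or the gauge, and leave everything else where it is.

Things in the scene. Friction and masses are not known exactly. Their poses are not given: they have to be found in the camera images.
- head: bare aluminium cylinder head lying combustion side up, fixed to the table: a finned block 130 x 130 mm and 50 mm high with four valves in a square in its flat top. Origin: centre of its underside, on the table.
- valve_a: one of the four identical steel valves in the top of the cylinder head: a flat disc 34 mm across and 4 mm thick; their centres form a square of 46 mm side. Origin: centre of the disc's upper face. Three are seated, the face 55 mm above the table; one (any of the four places) stands proud, its face 14 mm higher. Fixed, cannot be pushed down.
- valve_b: one of the four identical steel valves in the top of the cylinder head: a flat disc 34 mm across and 4 mm thick; their centres form a square of 46 mm side. Origin: centre of the disc's upper face. Three are seated, the face 55 mm above the table; one (any of the four places) stands proud, its face 14 mm higher. Fixed, cannot be pushed down.
- valve_c: one of the four identical steel valves in the top of the cylinder head: a flat disc 34 mm across and 4 mm thick; their centres form a square of 46 mm side. Origin: centre of the disc's upper face. Three are seated, the face 55 mm above the table; one (any of the four places) stands proud, its face 14 mm higher. Fixed, cannot be pushed down.
- valve_d: one of the four identical steel valves in the top of the cylinder head: a flat disc 34 mm across and 4 mm thick; their centres form a square of 46 mm side. Origin: centre of the disc's upper face. Three are seated, the face 55 mm above the table; one (any of the four places) stands proud, its face 14 mm higher. Fixed, cannot be pushed down.
- pointer_tip (a point): tip of the flat steel pointer (10 mm wide, 4 mm thick) of the surface gauge that stands to the left of the head. The gauge is a fixed round base 72 mm across with a pillar 12 mm thick and 220 mm high; the pointer sticks out level from a clamp on the pillar, about towards the head (-y at yaw 0), the tip 77 mm from the pillar's axis. This point is at half the pointer's thickness: its height, 125 to 170 mm above the table, is the marked focal height for the lens.
- loupe_grip (a point): hand loupe lying flat on the table, about 110 g (80 to 155 g): straight black handle 90 long, 16 wide, 24 mm high, and a round dark steel lens ring at its end, 62 mm outside and 16 mm high, holding the glass. This point: inside the handle near the balance point, half-way up (12 mm above the underside). x points along the handle to the lens, y across the handle, z up. The handle runs from 55 mm behind this point to 35 mm ahead of it.
- loupe_lens (a point): centre of the loupe's lens, in the middle of the ring and half-way up it: 75 mm ahead of loupe_grip along its x and 4 mm lower (8 mm above the underside). z is the lens axis, up when the loupe lies flat.
- plug_mid (a point): bystander: spark plug standing up, 23 mm across, 66 mm high; point at its middle
- piston_mid (a point): bystander: piston standing on the table, 53 mm across, 50 mm high; point at its middle
- wrench_mid (a point): bystander: open-ended wrench lying flat, about 180 mm long, on the right; point at its middle
- pen_mid (a point): bystander: blue pen lying flat, 120 x 11 x 11 mm; point at its middle
- gear_mid (a point): bystander: steel gear wheel lying flat, 76 mm across, 18 mm high at the hub; point at its middle
Things that resemble listed ones, but are neither listed nor needed, are in the scene too. Several things look just like the part that bears loupe_grip: the one meant starts farthest from the robot's base. Leave any yellow look-alike of the part that bears pointer_tip alone.

How it is judged (in metres and radians):
On the way:
1. the loupe is gripped and lifted clear of the table (height (world z) of loupe_lens above 0.05 m and contact force between loupe and the fingers above 0.5 N), for 0.2 s.
At the end, for the whole second after the job is handed in: The gripper holds the loupe still (under 20 mm/s): lens centre within 12 mm sideways of the proud valve's centre and within 8 mm of the pointer tip's height, lens axis within 0.1 rad of vertical, the loupe touching neither head nor gauge (((height (world z) of valve_a above 0.062 m and horizontal distance between loupe_lens and valve_a below 0.012 m) or (height (world z) of valve_b above 0.062 m and horizontal distance between loupe_lens and valve_b below 0.012 m) or (height (world z) of valve_c above 0.062 m and horizontal distance between loupe_lens and valve_c below 0.012 m) or (height (world z) of valve_d above 0.062 m and horizontal distance between loupe_lens and valve_d below 0.012 m)) and z of loupe_lens in the frame of pointer_tip between -0.008 and 0.008 m and angle between loupe_lens's own z axis and vertical below 0.1 rad and contact force between loupe and the fingers above 0.5 N and linear speed of loupe below 0.02 m/s and contact force between loupe and head below 0.1 N and contact force between loupe and gauge below 0.1 N); the arm keeps its last pose, push and grip.
It fails at once if the cylinder head or a valve is touched (contact force between any of head, valve_a, valve_b, valve_c, valve_d and anything else above 1 N).
It fails at once if the surface gauge is touched (contact force between gauge and anything else above 1 N).
It fails at once if a bystander is moved by more than 30 mm (distance of any of plug_mid, piston_mid, wrench_mid, pen_mid, gear_mid from where it was at the start of the episode above 0.03 m).
It also fails if it takes over 38 s, if anything falls off the work surface, if the arm or the gripper's body presses on something with over 40 N, if the wrist force passes 120 N, or if a joint passes its speed limit or range.

## Robot

A 6-joint arm with a two-finger parallel gripper is mounted at the origin on the work surface. World frame = base frame: x ahead of the robot, y to its left, z up, the work surface at z = 0. Lengths are in mm, angles in rad, forces in N, time in s.
With the tool pointing down it reaches from about 400 to 825 mm from the base axis. Payload 7 kg.
Tool frame: the origin (TCP) lies at the very end of the fingers, on their centre line; the grasp point (between the pads) lies 19 mm behind it; z points along the fingers, y is the direction in which the jaws open and shut (so a half turn about z gives the same grasp; the last joint's range is limited). The gripper opens to 85 mm and grips with 20 to 120 N. Pads are 22 mm wide; open, the fingers measure 114 mm over their backs; the gripper's body (76 mm by 85 mm) begins 54 mm behind the grasp point. The pads swing forward as they close: fully open they stand 13 mm farther back than shut.
Start: joints at [1.401, 0.359, 0.012, 0, -1.224, -0.288], TCP at [298.338, 605.466, 231.302] pointing down, gripper open.
Joint ranges: [-3.07, 3.07], [-1.43, 2.12], [-1.02, 1.25], [-3.03, 1.67], [-3.05, -0], [-3.03, 3.03]. Speed limits (rad/s): [2.39, 2.39, 3.01, 3.14, 3.14, 3.14].

## Interface

Orientations are given as a unit quaternion [x, y, z, w].
In Python, from station import r gives the robot as it stands.
- The arm moves only by the shell command python3 -m jog 'ROWS'. ROWS is JSON, a list that holds one entry, the list of rows, each a list of 5 numbers: the finger opening in mm, from 0 to 85.4, then the shift along the tool's x, y, z in mm, then the turn about the tool's z in rad. In form: [[[grip, dx, dy, dz, spin], ...]]. A call has 1 to 10 rows; each row is the pose to reach, as a shift and turn from the pose commanded when the call began, along the tool's axes at that moment; what a row does not reach only later rows make up. A row lasts 1/10 s, in which the tool goes at most 50 mm and 8.59 degrees, less where a joint would pass 70% of its speed; a pose out of reach is approached as far as the arm can. A call with a gripper value outside its range is refused whole. The fingers move at their own pace and stop on an object; the grip force is fixed at half the most. Time passes only in rows, so rows that repeat a pose let the fingers close. It gives the time, the measured TCP pose, the force and the opening at its end, in the units of the state.
- r.get_state(): the state, without advancing time (a new reading comes with each control period).
- r.snapshot(name): name is "scene" or "side" or "wrist"; returns the picture (384x512x3 uint8, blue, green, red); there is no depth.
- r.calibration(name): a dict with "K" (3x3 intrinsics, pixels), "origin" and "orientation" of the camera in the world. Camera axes: x right, y up, looking along -z (the intrinsics and any distortion apply to the point x, -y, -z); pixel columns grow to the right and rows downward; lengths in mm; the calibration is good to about 2 mm. A picture is of the moment at which its call begins: read the wrist's pose just before it. calibration takes no time and is no camera call; for the wrist camera it gives the pose at the moment of the call.
- r.sign_off(): hands the job in, once; it reports no verdict.
The state is a dict: "t": time; "qpos": joint angles; "qd": joint speeds; "joint_efforts": joint torques, N m; "tool_pos": TCP position; "ee_rot": TCP orientation; "force": force on the tool from outside, world axes, zero at the start; "ft_torque": the same for the moment, N m; "grip_width": opening from 0.0 (shut) to 1.0 (fully open).
Only numpy, scipy, OpenCV 4.12 (cv2) and the standard library are available. Lean on these libraries where they do the work, as an engineer would, in place of code of your own. Each camera call takes 0.05 s, during which the arm holds its last target. There are 200 camera calls.

## Working session

There is one attempt and no reset: what is moved stays moved. The work goes in short steps, Python scripts to look and compute and a shell command to move; the robot and the scene stay as the last step left them, time stands still between calls to the robot, and variables do not carry over. Pictures are saved under pics/ and viewed, about 8 in all and at most 12, crops included, and the job is handed in when it is done.

```bash
mkdir -p pics; ls
python3 - <<'E'
from station import r
import cv2
for n in("scene","side"):
    im=r.snapshot(n);cv2.imwrite(f"pics/{n}0.png",im)
    c=r.calibration(n);print(n,c)
print(r.get_state())
E
```

```text
pics
scene {'K': array([[466.17191796,   0.        , 263.01883646],
       [  0.        , 466.17191796, 195.07016646],
       [  0.        ,   0.        ,   1.        ]]), 'origin': array([1045.88667511,  531.19466394, 1168.40005751]), 'orientation': array([0.12237662, 0.30222313, 0.87123891, 0.36691675])}
side {'K': array([[372.69587699,   0.        , 249.00281004],
       [  0.        , 372.69587699, 187.28962436],
       [  0.        ,   0.        ,   1.        ]]), 'origin': array([ 109.2850393 , -959.01732835,  768.64086808]), 'orientation': array([ 0.46271009, -0.09592309, -0.16729953,  0.86527972])}
{'t': 0.1, 'qpos': array([ 1.40109216e+00,  3.59284722e-01,  1.11604599e-02, -3.01422115e-04,
       -1.22414427e+00, -2.88116809e-01]), 'qd': array([ 0.00047429, -0.00076978,  0.00246233, -0.0005808 ,  0.00063358,
        0.00117682]), 'joint_efforts': array([-1.30213488e-03, -5.84762478e+01,  2.94107902e+01,  6.95450574e+00,
       -3.18266648e-03,  8.04912275e-06]), 'tool_pos': array([298.16998547, 605.08067328, 230.48277409]), 'ee_rot': array([ 9.73902284e-01, -2.26966473e-01, -9.79035793e-05,  7.43197935e-04]), 'force': array([-0.43574965, -1.3269695 , -0.24667664]), 'ft_torque': array([ 0.00514881, -0.0177076 , -0.05304186]), 'grip_width': 0.996432429779435}
```

View pics/scene0.png

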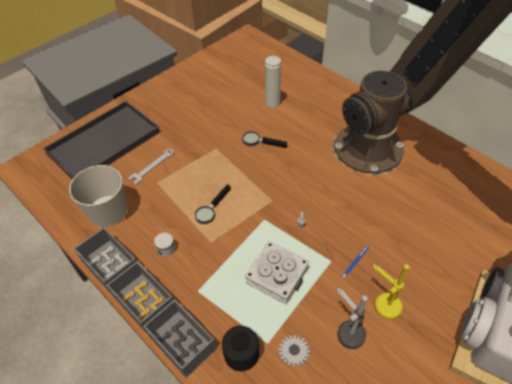

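View pics/side0.png

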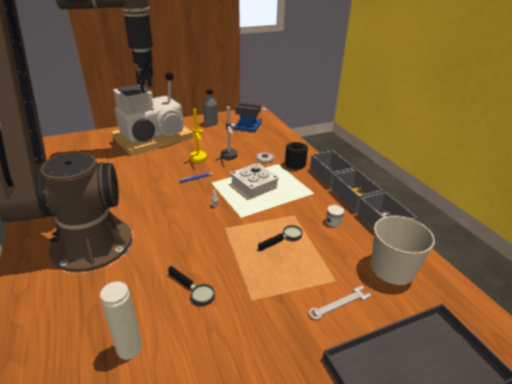

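The scene shows two loupes. The far one is on the brown mat, with its lens at about (205,214) and handle end at about (229,187). The head is at (278,272), the grey gauge at (351,335) and the yellow decoy at (390,300). The side view shows the far loupe's lens at (292,233), the head at (254,180) and the gauge at (229,153). I'll enlarge these areas next.

```bash
cat > h.py <<'E'
import numpy as np
from scipy.spatial.transform import Rotation as R
def ray(c,p):
    d=np.linalg.inv(c['K'])@[p[0],p[1],1]; d=R.from_quat(c['orientation']).apply([d[0],-d[1],-d[2]])
    return np.array(c['origin']),d/np.linalg.norm(d)
def plane(c,p,z):
    o,d=ray(c,p); return o+d*(z-o[2])/d[2]
def proj(c,P):
    q=R.from_quat(c['orientation']).inv().apply(np.array(P)-c['origin']); q=c['K']@[q[0],-q[1],-q[2]]; return q[:2]/q[2]
def cross(c1,p1,c2,p2):
    o1,d1=ray(c1,p1);o2,d2=ray(c2,p2)
    s=np.linalg.lstsq(np.c_[d1,-d2],o2-o1,rcond=None)[0]
    a,b=o1+s[0]*d1,o2+s[1]*d2; return (a+b)/2,np.linalg.norm(a-b)
E
python3 - <<'E'
import cv2,numpy as np
a=cv2.imread("pics/scene0.png");b=cv2.imread("pics/side0.png")
k=lambda im,x,y,w,h,s:cv2.resize(im[y:y+h,x:x+w],(w*s,h*s),interpolation=cv2.INTER_CUBIC)
A=k(a,240,235,130,120,4) # 520x480
B=k(b,215,95,70,110,4) #280x440
o=np.zeros((480,800,3),np.uint8);o[:480,:520]=A;o[:440,520:800]=B
cv2.imwrite("pics/z1.png",o)
from station import r
from h import *
c=r.calibration("scene")
l=plane(c,(205,214),8);e=plane(c,(229,187),12)
print(l,e,np.linalg.norm(l-e)); print("head",plane(c,(278,265),55))
# handle mask
g=a[170:235,180:245].max(2); n,lab,st,ce=cv2.connectedComponentsWithStats((g<70).astype(np.uint8)); print(st+[180,170,0,0,0],ce+[180,170])
E
```

```text
[ 581.28692908 -188.69075227    8.        ] [ 459.29837005 -211.3846075    12.        ] 124.14596086140257
head [574.35919357 111.60466347  55.        ]
[[ 180  170   65   65 4098]
 [ 212  186   18   20  118]
 [ 209  221    1    1    1]
 [ 211  220    1    1    1]
 [ 201  222    7    1    7]] [[211.76671547 202.15031723]
 [220.61016949 195.27966102]
 [209.         221.        ]
 [211.         220.        ]
 [204.         222.        ]]
```

View pics/z1.png

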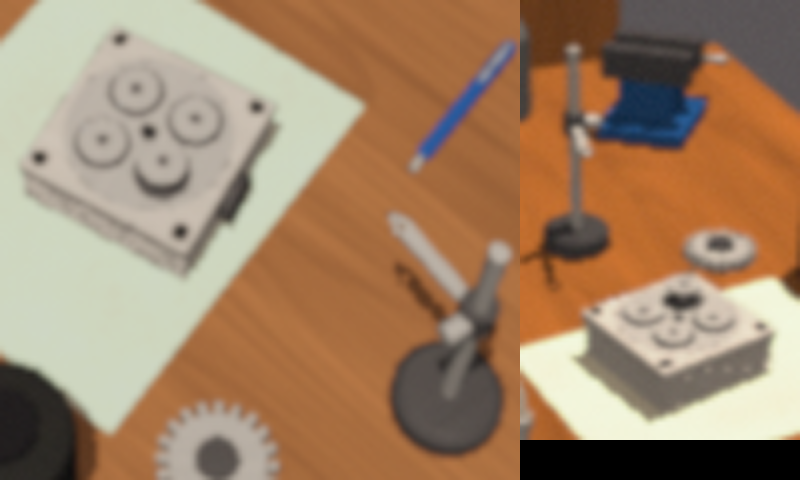

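In the enlargement, the proud valve is at scene px (280.5,275.2), the corner nearest the camera. The pointer tip is at (339,289) and the pillar top at (364.5,297.5). In the side view the tip is at about (231,132).

Run:
```python
from station import r
from h import *
from scipy.optimize import brentq
c=r.calibration("scene");s=r.calibration("side")
print("proud",plane(c,(280.5,275.2),69))
for p in((274,257),(288.75,264.75),(265.5,269.75)):print(plane(c,p,55))
side=lambda x,y:(215+(x-520)/4,95+y/4)
print("proud side tri",cross(c,(280.5,275.2),s,side(684,285)))
ax=plane(c,(364.3,297.5),220);print("axis top",ax,"base",plane(c,(351.75,334.5),14), "side top",plane(s,side(573,48),220))
print("tip tri",cross(c,(339.4,290),s,side(584,150)))
for z in(125,135,145,155,165,170):
    t=plane(c,(339,289),z);print(z,t,np.hypot(*(t-ax)[:2]),proj(s,t))
w=r.calibration("wrist");st=r.get_state();T=R.from_quat(st['ee_rot']);W=R.from_quat(w['orientation'])
print(w,T.inv().apply(w['origin']-st['tool_pos']),(T.inv()*W).as_matrix().round(3), T.as_matrix().round(3))
```

```text
proud [597.93447576 142.61400519  69.        ]
[563.85821322  86.58225523  55.        ]
[553.45696803 131.98147696  55.        ]
[608.42706893  97.45508122  55.        ]
proud side tri (array([595.82181856, 141.04386733,  64.29947282]), np.float64(0.42663071982202105))
axis top [570.95523055 365.63905124 220.        ] base [572.31182738 368.57586749  14.        ] side top [567.01769433 360.35570901 220.        ]
tip tri (array([555.5501828 , 297.2595739 , 139.67600904]), np.float64(2.4746985851396848))
125 [548.36941129 291.05609399 125.        ] 77.9277661962286 [230.17248403 136.95300255]
135 [553.13764243 293.35759444 135.        ] 74.44511699715919 [231.07927411 134.19439152]
145 [557.90587356 295.65909488 145.        ] 71.18623469463024 [231.98885315 131.427296  ]
155 [562.67410469 297.96059533 155.        ] 68.1832123045607 [232.90123403 128.65167681]
165 [567.44233583 300.26209578 165.        ] 65.47126648561341 [233.81642972 125.86749448]
170 [569.82645139 301.412846   170.        ] 64.23612365402546 [234.27508719 124.47217974]
{'K': array([[280.96413093,   0.        , 252.45382895],
       [  0.        , 280.96413093, 192.76698342],
       [  0.        ,   0.        ,   1.        ]]), 'origin': array([372.23253153, 569.88336953, 373.14641786]), 'orientation': array([ 0.08528592, -0.13639418,  0.83800496, -0.52141215])} [  82.01323707   -0.95819537 -142.6532053 ] [[ 0.     0.948  0.318]
 [ 1.    -0.001  0.001]
 [ 0.001  0.318 -0.948]] [[ 0.897 -0.442 -0.001]
 [-0.442 -0.897 -0.001]
 [ 0.     0.001 -1.   ]]
```

```bash
python3 -m jog '[[[85,0,0,-50,0],[85,0,0,-70,0],[85,40,10,-70,0],[85,85,22,-70,0],[85,130,34,-70,0],[85,175,46,-70,0],[85,220,57,-70,0],[85,258,68,-70,0],[85,258,68,-70,0],[85,258,68,-70,0]]]'
cat > snap.py <<'E'
import sys,cv2,pickle
from station import r
n=sys.argv[1];c=r.calibration("wrist");im=r.snapshot("wrist");cv2.imwrite(f"pics/{n}.png",im);pickle.dump(c,open(f"{n}.pkl","wb"))
E
python3 snap.py wA
python3 -m jog '[[[85,20,40,0,0],[85,40,80,0,0],[85,60,121,0,0],[85,80,162,0,0],[85,100,203,0,0],[85,110,224,0,0],[85,110,224,0,0],[85,110,224,0,0]]]'
python3 snap.py wB
python3 - <<'E'
import cv2,numpy as np,pickle
from h import *
o=np.zeros((600,800,3),np.uint8)
for i,n in enumerate("AB"):
    c=pickle.load(open(f"w{n}.pkl","rb"));print(c['origin'],proj(c,(550,292,135)),proj(c,(571,366,220)),proj(c,(598,143,69)))
    o[i*300:i*300+300,:400]=cv2.resize(cv2.imread(f"pics/w{n}.png"),(400,300))
    u,v=np.clip(np.round(proj(c,(550,292,135))).astype(int),50,[462,334]);print(u,v)
    o[i*300:i*300+300,400:700]=cv2.resize(cv2.imread(f"pics/w{n}.png")[v-50:v+50,u-50:u+50],(300,300),interpolation=cv2.INTER_CUBIC)
cv2.imwrite("pics/ab.png",o)
E
```

```text
t: 1.1
tool_pos: [500.3, 429.4, 300.8]
ee_rot: [0.974, -0.228, -0.0, 0.0]
force: [-0.6, 0.5, -0.9]
grip_width: 0.996
t: 1.95
tool_pos: [499.1, 181.5, 301.6]
ee_rot: [0.974, -0.227, 0.0, -0.0]
force: [0.4, 1.3, 0.6]
grip_width: 0.994
[574.36734715 393.95128205 443.39110131] [353.18166946  74.19775006] [288.14742163  85.20903786] [445.00715857 -27.0049395 ]
353 74
[573.02269187 145.99502747 444.3012205 ] [146.93412085 177.3517412 ] [ 26.92268513 218.58563729] [246.21930524  78.50310615]
147 177
```

View pics/ab.png

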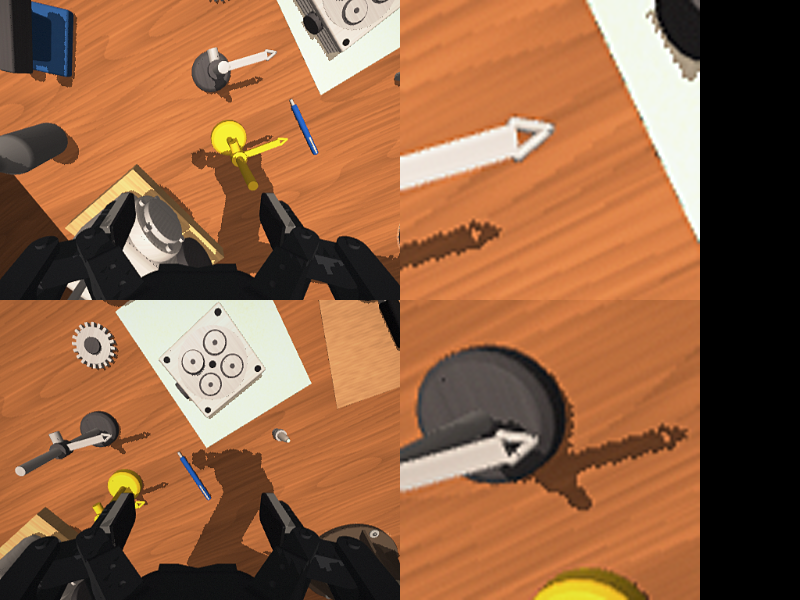

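Wrist views A and B both show the grey pointer's tip, at (354,66) in A and (143,174) in B. The proud valve is at about (247,78) in B, which matches the prediction.

```bash
python3 - <<'E'
import cv2,pickle
from h import *
from station import r
a,b=[pickle.load(open(f"w{n}.pkl","rb")) for n in"AB"]
c=r.calibration("scene")
print(cross(a,(353.8,66.2),b,(143,173.5)), cross(a,(353.8,66.2),c,(339,289)))
im=cv2.imread("pics/wB.png",0)[20:170,190:360]
big=cv2.resize(im,None,fx=4,fy=4,interpolation=cv2.INTER_CUBIC)
C=cv2.HoughCircles(big,cv2.HOUGH_GRADIENT,1,60,param1=120,param2=25,minRadius=40,maxRadius=75)
for x,y,q in C[0]:
    p=(190+x/4,20+y/4); print(np.round(p,1),q/4,plane(b,p,55).round(1),plane(b,p,69).round(1))
print(r.get_state()['tool_pos'])
E
python3 -m jog '[[[85,0,50,0,-0.14],[85,0,100,0,-0.28],[85,0,150,0,-0.42],[85,0,200,0,-0.56],[85,-40,250,0,-0.64],[85,-80,290,0,-0.64],[85,-110,320,0,-0.64],[85,-110,320,0,-0.64]]]'
python3 snap.py wC
```

```text
(array([556.59761233, 290.82046966, 140.64884531]), np.float64(0.9700309112608227)) (array([557.81111714, 294.33612073, 146.12929108]), np.float64(3.1998765755954706))
[269.4 107.9] 14.575 [553.  131.5  55. ] [553.7 132.   69. ]
[246.9  77.6] 14.425 [599.5 141.7  55. ] [598.5 141.8  69. ]
[272.9  53.9] 15.25 [609.8 100.1  55. ] [608.5 101.7  69. ]
[297.1  82.9] 14.55 [565.2  86.2  55. ] [565.5  88.4  69. ]
[499.15713962 181.91509439 301.39328501]
t: 2.8
tool_pos: [256.5, -58.4, 301.4]
ee_rot: [0.996, 0.092, 0.001, -0.001]
force: [1.6, 0.8, -0.1]
grip_width: 0.997
```

I got the sign of the tool-x shift wrong, so the arm stopped short at (257,-58). The space there was free, so nothing was touched. Next I'll go over the loupe.

```bash
python3 -m jog '[[[85,36,31,10,0],[85,72,62,20,0],[85,108,93,30,0],[85,145,124,40,0],[85,182,156,50,0],[85,219,188,60,0],[85,219,188,60,0],[85,219,188,60,0]]]'
python3 snap.py wD
python3 - <<'E'
import cv2,numpy as np,pickle
from h import *
c=pickle.load(open("wD.pkl","rb"));print(proj(c,(581,-189,8)),proj(c,(459,-211,12)))
im=cv2.imread("pics/wD.png");g=im.max(2)
n,l,s,ce=cv2.connectedComponentsWithStats((g<75).astype(np.uint8))
for i in range(1,n):
    if s[i,4]>150: print(i,s[i],ce[i])
cv2.imwrite("pics/wDz.png",cv2.resize(im,(768,576)))
E
```

```text
t: 3.65
tool_pos: [510.0, -202.5, 238.5]
ee_rot: [0.996, 0.091, -0.002, -0.0]
force: [0.1, 0.7, 1.0]
grip_width: 0.992
[252.98402236 106.35263745] [252.55410796 199.21950732]
1 [ 21   0  34 113 288] [35.39583333 44.30902778]
7 [ 440    0   72   22 1298] [478.47457627   9.16178737]
73 [433 109  31  89 178] [448.21348315 152.78651685]
93 [246 137  14  66 780] [252.88589744 169.21538462]
98 [489 200  23  54 611] [503.82978723 231.68085106]
114 [    0   246   512   138 34758] [250.63277519 341.69745095]
```

View pics/wDz.png

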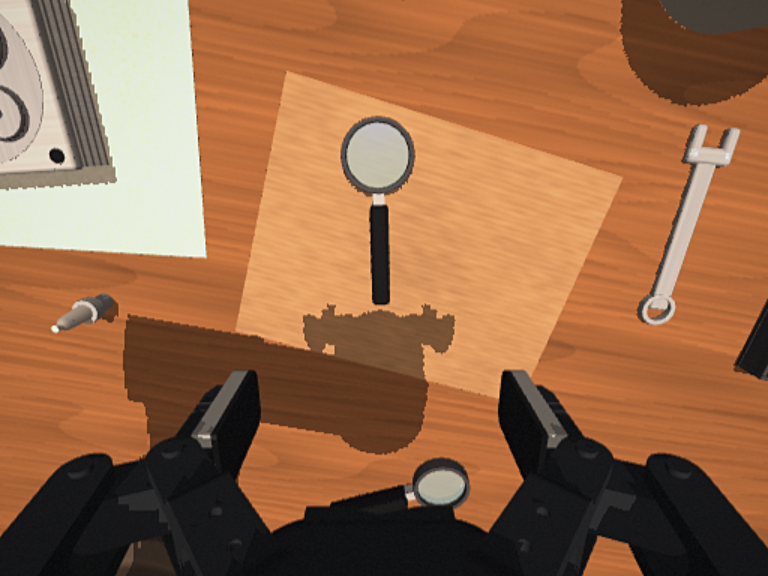

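The loupe lies almost along the tool's x axis. Its lens is at px (252,103), the handle front end at (252.7,138) and the rear end at (253.7,202).

Run:
```python
import pickle
from h import *
from station import r
c=pickle.load(open("wD.pkl","rb"))
st=r.get_state();T=R.from_quat(st['ee_rot'])
l=plane(c,(252,103.3),12);e=plane(c,(253.7,202.3),24);f=plane(c,(252.7,137.5),20)
print(l,e,f)
d=(l-e)[:2];print("len",np.hypot(*d),np.hypot(*(f-e)[:2]));d/=np.hypot(*d)
tx=T.as_matrix()[:2,0];print("yaw err",np.arctan2(d[1],d[0])-np.arctan2(tx[1],tx[0]))
for g in (l[:2]-75*d, e[:2]+55*d):
    print(g,T.inv().apply(np.r_[g,0]-st['tool_pos']))
print(st['tool_pos'],r.get_state()['qpos'])
```

```text
[ 584.48192968 -187.10213621   12.        ] [ 459.22620047 -212.55550898   24.        ] [ 544.04833512 -195.47978417   20.        ]
len 127.81577322381555 86.52384009333083
yaw err 0.017660973055454027
[ 510.98411753 -202.03771818] [  2.35549145   0.39586403 239.81444497]
[ 513.12459605 -201.60274887] [  4.53936934   0.35728641 239.80846653]
[ 509.2738013  -202.11640073  239.82022786] [-2.02564440e-02  1.45905607e-01 -2.54876630e-01 -1.17496153e-04
 -1.17284356e+00  1.77391793e+00]
```

```bash
python3 -m jog '[[[85,3,0,50,-0.017],[85,3,0,100,-0.017],[85,3,0,150,-0.017],[85,3,0,190,-0.017],[85,3,0,215,-0.017],[85,3,0,228,-0.017],[85,3,0,234,-0.017],[85,3,0,234,-0.017],[60,3,0,234,-0.017],[40,3,0,234,-0.017]]]'
python3 -m jog '[[[20,0,0,0,0],[5,0,0,0,0],[5,0,0,0,0],[5,0,0,0,0],[5,0,0,0,0],[5,0,0,0,0],[5,0,0,0,0],[5,0,0,0,0]]]'
```

```text
t: 4.7
tool_pos: [512.7, -202.2, 8.8]
ee_rot: [0.995, 0.1, 0.001, 0.0]
force: [0.3, 0.0, 0.2]
grip_width: 0.688
t: 5.5
tool_pos: [512.0, -202.3, 7.9]
ee_rot: [0.995, 0.1, 0.0, 0.0]
force: [-1.1, 1.1, 6.0]
grip_width: 0.173
```

```bash
python3 -m jog '[[[5,0,0,-10,0],[5,0,0,-30,0],[5,0,0,-60,0],[5,0,0,-100,0],[5,0,0,-140,0],[5,0,0,-175,0],[5,0,0,-200,0],[5,0,0,-200,0],[5,0,0,-200,0]]]'
python3 -m jog '[[[5,5,-20,0,0],[5,15,-60,0,0],[5,25,-100,0,0],[5,35,-140,0,0],[5,45,-180,0,0],[5,55,-220,0,0],[5,64,-258,0,0],[5,72,-290,0,0],[5,77,-312,0,0],[5,79,-320,0,0]]]'
python3 -m jog '[[[5,0,0,0,0],[5,0,0,0,0],[5,0,0,0,0]]]'
python3 snap.py wE
python3 - <<'E'
import cv2,numpy as np,pickle
from h import *
from station import r
c=pickle.load(open("wE.pkl","rb"));print("wrist pred tip,valve,lens",proj(c,(556,291,141)),proj(c,(598,142,69)),proj(c,(598,142,208)))
cs=r.calibration("side");print("side lens",proj(cs,(598,142,208)))
b=r.snapshot("side");cv2.imwrite("pics/side1.png",b)
u,v=proj(cs,(570,142,208)).astype(int)
cr=cv2.resize(b[v-60:v+60,u-75:u+75],(400,320),interpolation=cv2.INTER_CUBIC)
o=np.zeros((400,800,3),np.uint8)
im=cv2.imread("pics/wE.png");o[:300,:400]=cv2.resize(im,(400,300));o[:320,400:]=cr
cv2.imwrite("pics/e.png",o);print("crop o",u-75,v-60)
E
```

```text
t: 6.4
tool_pos: [511.5, -202.1, 207.9]
ee_rot: [0.995, 0.099, 0.001, -0.0]
force: [-0.2, -0.8, -1.1]
grip_width: 0.171
t: 7.4
tool_pos: [524.9, 128.7, 205.7]
ee_rot: [0.995, 0.1, -0.001, 0.0]
force: [-0.4, 0.3, -1.0]
grip_width: 0.171
t: 7.7
tool_pos: [525.5, 126.0, 207.0]
ee_rot: [0.995, 0.099, -0.0, 0.0]
force: [-0.0, -0.5, -1.6]
grip_width: 0.167
wrist pred tip,valve,lens [ 39.10161234 127.91641952] [251.70550516 107.86816808] [250.91117965 116.8508673 ]
side lens [257.40033717 130.78639651]
crop o 175 72
```

View pics/e.png

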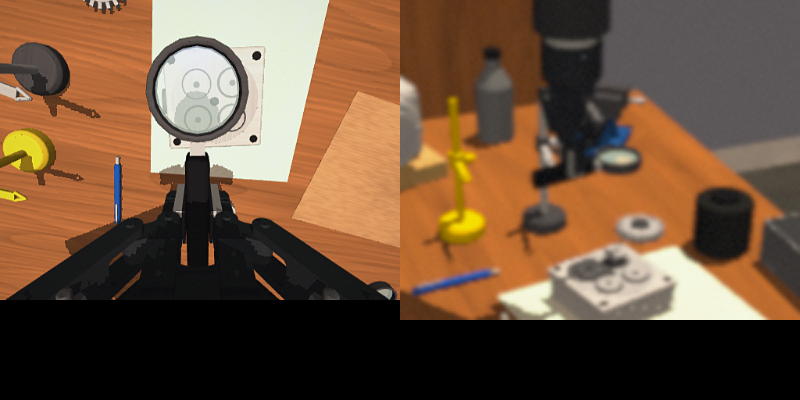

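The loupe is held and the lens ring is at px (252,114), close to the predicted (251,117). The proud valve shows through the glass at about (252,107). The grey pointer's tip is visible at about (41,125). Now I'll do a numeric check of the ring and tip.

Run:
```python
import cv2,pickle
from h import *
from station import r
a,b,c=[pickle.load(open(f"w{n}.pkl","rb")) for n in"ABE"]
im=cv2.imread("pics/wE.png")
g=im[105:140,0:70].astype(int);m=((g.min(2)>100)).astype(np.uint8)
n,l,s,ce=cv2.connectedComponentsWithStats(m);i=1+s[1:,4].argmax();ys,xs=np.where(l==i);k=xs>=xs.max()-1
t=(xs.max()+.5,ys[k].mean()+105);print("tip px",t,s[i])
for q in(a,b): pass
print(cross(a,(353.8,66.2),c,t),cross(b,(143,173.5),c,t))
def multi(L):
    A=0;B=0
    for cc,p in L:
        o,d=ray(cc,p);M=np.eye(3)-np.outer(d,d);A=A+M;B=B+M@o
    return np.linalg.solve(A,B)
print("tip all",multi([(a,(353.8,66.2)),(b,(143,173.5)),(c,t)]))
dark=(im.max(2)<85).astype(np.uint8);dark[195:]=0
cs,h=cv2.findContours(dark,cv2.RETR_CCOMP,cv2.CHAIN_APPROX_NONE)
for k,x in enumerate(cs):
    if len(x)>150: print(h[0,k],cv2.fitEllipse(x) , cv2.boundingRect(x))
st=r.get_state();T=R.from_quat(st['ee_rot']);tp=st['tool_pos']
print(tp, T.as_matrix()[2])
# expected ring outlines for pitch values
for zo in(0,):
  for p in(-.08,0,.08):
    th=np.linspace(0,2*np.pi,60)
    yaw=.199;Rz=R.from_euler('z',yaw)*R.from_euler('y',-p)
    P=tp+[0,0,4+zo]+Rz.apply(np.c_[75+31*np.cos(th),31*np.sin(th),-4+8+0*th]) # top outer edge
    Q=tp+[0,0,4+zo]+Rz.apply(np.c_[75+31*np.cos(th),31*np.sin(th),-4-8+0*th])
    pp=np.array([proj(c,x) for x in P],np.float32);qq=np.array([proj(c,x) for x in Q],np.float32)
    print("pitch up",p,"top",cv2.fitEllipse(pp)[:2],"bot",cv2.fitEllipse(qq)[:2])
```

```text
tip px (np.float64(39.5), np.float64(125.5)) [  0   0  40  24 497]
(array([557.40407682, 290.88693998, 140.62485163]), np.float64(0.6529422411173111)) (array([556.38806718, 293.10776531, 136.8363262 ]), np.float64(1.290471806132995))
tip all [556.95681284 290.90940766 140.50268447]
[111  51  53  -1] ((48.24187469482422, 88.50657653808594), (63.29802322387695, 85.90418243408203), 109.30682373046875) (0, 55, 89, 72)
[108 106  -1  52] ((47.06254577636719, 86.10429382324219), (39.19973373413086, 53.318233489990234), 132.98916625976562) (14, 59, 59, 53)
[128  52 112  -1] ((252.73089599609375, 115.66096496582031), (126.63400268554688, 128.39793395996094), 4.663850784301758) (187, 50, 131, 136)
[ -1 126  -1 111] ((251.96153259277344, 114.64347839355469), (108.30889892578125, 113.0519790649414), 177.39805603027344) (198, 57, 109, 116)
[525.73446925 126.1391423  207.26733878] [-1.43574621e-04  3.17365363e-05 -9.99999989e-01]
pitch up -0.08 top ((253.51776123046875, 110.94258117675781), (128.864990234375, 133.90887451171875)) bot ((253.41616821289062, 112.52196502685547), (115.57142639160156, 119.97415161132812))
pitch up 0 top ((253.56350708007812, 110.21202850341797), (134.6806640625, 139.87074279785156)) bot ((253.45391845703125, 109.48420715332031), (120.51030731201172, 125.32493591308594))
pitch up 0.08 top ((253.61354064941406, 110.50286865234375), (140.9056396484375, 145.0909423828125)) bot ((253.49560546875, 107.15562438964844), (125.86119079589844, 130.31053161621094))
```

```bash
python3 -m jog '[[[5,0,0,10,0],[5,0,0,25,0],[5,0,0,40,0],[5,0,0,53,0],[5,0,0,61,0],[5,0,0,65,0],[5,0,0,65,0],[5,0,0,65,0],[5,0,0,65,0],[5,0,0,65,0]]]'
python3 snap.py wF
python3 - <<'E'
import cv2,numpy as np,pickle
from h import *
from station import r
o=np.zeros((600,800,3),np.uint8)
for i,n in enumerate(("scene","side")):
    c=r.calibration(n);im=r.snapshot(n);cv2.imwrite(f"pics/{n}2.png",im)
    p=proj(c,(598,142,141));u,v=(p-[33,33]).astype(int)
    print(n,p,u,v);o[:396,i*400:i*400+396]=cv2.resize(im[v:v+66,u:u+66],(396,396),interpolation=cv2.INTER_CUBIC)
c=pickle.load(open("wF.pkl","rb"));print(proj(c,(598,142,141)),proj(c,(598,142,69)))
o[400:,:267]=cv2.resize(cv2.imread("pics/wF.png"),(267,200))
cv2.imwrite("pics/f.png",o)
E
```

```text
t: 8.8
tool_pos: [526.1, 127.3, 142.8]
ee_rot: [0.995, 0.099, 0.0, -0.0]
force: [-0.4, 0.1, -1.2]
grip_width: 0.167
scene [280.90425634 261.30824585] 247 228
side [256.96307627 147.73782569] 223 114
[253.38487083 118.03791238] [253.16236068 111.81587724]
```

View pics/f.png

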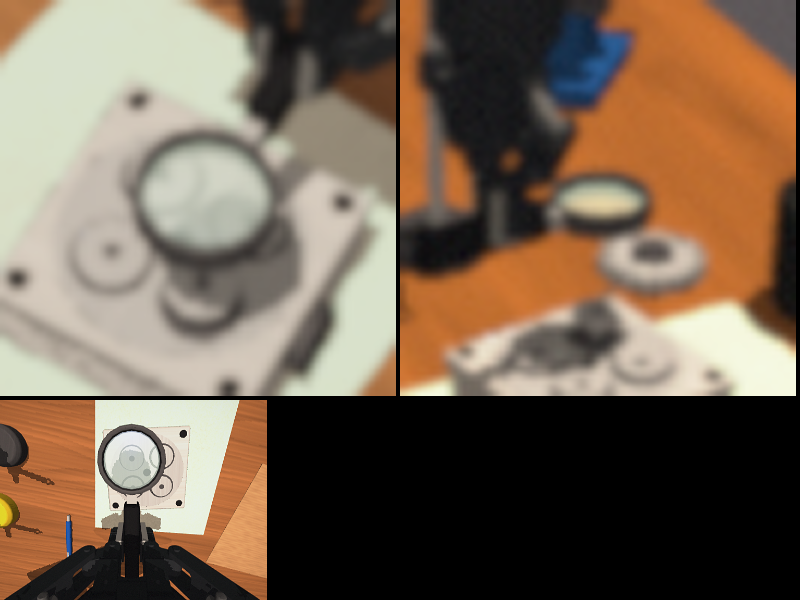

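In both fixed views the ring centre is within half a pixel of the target: scene (281.3,261.3) against (280.9,261.3), side (256.7,148.0) against (257.0,147.7). The wrist view shows the valve centred in the glass. I'll run one last numeric check and then hand in.

Run:
```python
from station import r
from h import *
p,g=cross(r.calibration("scene"),(281.3,261.3),r.calibration("side"),(256.7,148.0))
s=r.get_state();print(p,g,s['tool_pos'],abs(s['qd']).max(),s['grip_width'],s['t'])
if np.hypot(p[0]-598,p[1]-142)<6 and abs(p[2]-140.5)<5: r.sign_off();print("signed")
```

```text
[596.97622928 142.27755094 140.02302035] 0.24518561275550388 [525.88101954 127.18329267 142.57782345] 0.0022459033740229875 0.1688171591653439 8.95
the job is handed in; nothing more can be done
signed
```

I picked up the far loupe (on the brown mat) by its handle and now hold it over the proud valve. The job was handed in at about 9 s of the 38 s allowed; sign-off reports no verdict.

| Last check | Measured | Target | Limit |
|---|---|---|---|
| Lens centre, x and y (mm) | (597.0, 142.3) | proud valve (598, 142) | within 12 mm sideways |
| Lens height (mm) | 140.0 | pointer tip about 140.5 | within 8 mm |
| Grip | held at about 14 mm opening, arm still | held, under 20 mm/s | – |

- **Pointer height:** the camera pairs disagreed somewhat. The wrist pairs gave 136.8 to 140.6 mm, and the poorer scene and wrist pair gave 146.1 mm. I used the combined wrist value of 140.5 mm.
- **Lens tilt:** I did not measure it directly. The ring looked slightly small in the wrist view and the lens sits about 2.5 mm below the TCP, which suggests a droop of up to about 0.05 rad. The limit is 0.1 rad.
- **Wrong move:** one shift before the pick-up had a wrong sign and took the empty gripper through free space short of the loupe. The force readings after it showed no contact.

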